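Wake the bench scanner and present a pulled hard disk to it

TASK

Book in the customer's disk: wake the sleeping bench scanner by squeezing its trigger all the way in and letting it go. Then pull the large hard disk out of the dock and hold it up in the air in front of the scanner's window, upright, its label squarely facing the window, centred on it and about 10 cm away, gripping it near its top edge so that the fingers stay clear of the label. Finish while still holding it there; leave the small disk in the dock and the other things on the bench where they are.

Things in the scene. Friction and masses are not known exactly. Their poses are not given: they have to be found in the camera images.
- scanner: cordless pistol bar-code scanner, grey and black, held lying on its side in a stand with a round steel foot (radius 72 mm); fixed. Origin on the bench at the foot; z up. The pistol lies level with its middle plane 130 mm above the bench: the head (110 mm long, 54 mm across, 70 mm high) aims along -x from x = -56 to +55 mm; the handle (28 mm deep, 30 mm high, 130 mm long) leaves the head at x = 14 mm, y = 0 and runs to +y, raked back by 0.17 rad, i.e. along (0.169, 0.986, 0).
- window (a point): centre of the scanner's window, on the front of its nose, 130 mm above the bench; axes as the scanner's: the scanner looks along -x of these axes.
- trigger_blade (a joint): the scanner's trigger, in rad: 0 released, 0.26 fully in. A black blade 42 mm long, 8 mm thick, 18 mm high, on the front (-x) side of the handle next to the head, hinged at its head end about a vertical axis; a spring returns it to 0; about 6 N at its middle hold it fully in. Across trigger and handle (along (0.986, -0.169, 0) of the scanner's axes) it measures 42 mm released and 35 mm with the trigger fully in.
- trigger_pad (a point): middle of the trigger's front face, 26 mm from its hinge, where a finger pulls; moves with the trigger.
- squeeze_mid (a point): point in the middle plane of the pistol, 52 mm down the handle from the head's centre line: halfway between the trigger's front face when fully in and the handle's back face. A gripper from above that closes along (0.986, -0.169, 0) of the scanner's axes, centred here, squeezes trigger and handle together. Fixed to the scanner; axes as the scanner's.
- dock: black two-bay hard-disk dock, 136 x 156 mm (x, y), 60 mm high, fixed, front with buttons to -x. Origin under its centre. Its two slots run along y, centred at x = -28 and +28 mm; either drive may be in either slot. A slot holds the large drive 30 mm deep, the small one 50 mm deep, with about 1 mm play; pull straight up.
- drive_large: 3.5-inch hard disk, aluminium and steel, 26 mm thick (x), 102 mm wide (y), 147 mm tall (z), about 0.34 to 0.55 kg, standing upright in a slot of the dock. Origin at the centre of its bottom (connector) edge; z up; its label is on the -x face, towards the button side of the dock; the green circuit board shows low on the opposite face. At the start its bottom is 30 mm above the bench.
- label (a point): centre of the large drive's white bar-code label (80 x 80 mm), on the drive's -x face, 52 mm above its bottom edge; axes as the drive's. The label ends 55 mm below the drive's top edge.
- drive_small: 2.5-inch hard disk, 9.5 x 70 x 100 mm, 0.1 kg, upright in the other slot; origin at the centre of its bottom edge. To be left there.
- air_duster: air-duster can, 66 mm across, 183 mm tall, origin under its centre; bystander.
- brush: small dusting brush lying on the bench; bystander.
- screwdriver: screwdriver lying on the bench; bystander.
Mind the look-alikes: they are no part of the job. Of the things that look like the drive_small, the largest one is meant.

How it is judged:
By the outcome, as a careful person would: the job done as asked, in the order asked, and still so for the second after the job is handed in, while the arm keeps its last pose, push and grip.
It also fails if it takes over 53 s, if anything falls off the work surface, if the arm or the gripper's body presses on something with over 40 N, if the wrist force passes 120 N, or if a joint passes its speed limit or range.

ROBOT

A 7-joint arm with a two-finger parallel gripper is mounted at the origin on the work surface. World frame = base frame: x ahead of the robot, y to its left, z up, the work surface at z = 0. Lengths are in m, angles in rad, forces in N, time in s.
With the tool pointing down it reaches from about 0.4 to 0.85 m from the base axis. Payload 10.4 kg.
Tool frame: the origin (TCP) lies between the finger pads; the fingertips stand 22 mm ahead of it and the grasp point (between the pads) lies 3 mm ahead of it; z points along the fingers, y is the line along which they close (so a half turn about z gives the same grasp; the last joint's range is limited). The gripper opens to 85 mm and grips with 20 to 120 N. Pads are 22 mm wide; open, the fingers measure 114 mm over their backs; the gripper's body (76 mm by 85 mm) begins 54 mm behind the grasp point. The pads swing forward as they close: fully open they stand 13 mm farther back than shut.
Start: joints at [1.246, 0.332, -0.065, 1.46, 0.022, 1.35, -0.088], TCP at [0.186, -0.597, 0.253] pointing down, gripper open.
Joint ranges: [-2.6, 2.6], [-0.5, 2.12], [-1.47, 1.34], [0.16, 2.42], [-1.27, 4.41], [0.06, 2.06], [-2.6, 2.6]. Speed limits (rad/s): [2.22, 2.22, 2.79, 2.79, 3.14, 3.14, 3.14].

INTERFACE

Orientations are given as a unit quaternion [x, y, z, w].
In Python, from workcell import manip, camera, ticket, boxes_of, outline_of gives the robot as it stands.
- The arm moves only by the tool carry_out, never from a script. Its argument "deltas" is a list of rows, each a list of 5 numbers: the shift along the tool's x, y, z as a fraction of full scale, then the turn about the tool's z as a fraction of full scale, then the opening, from -1 (shut) to 1 (fully open), so that 0 is half open. In form: [[tx, ty, tz, spin, gripper], ...]. A call has 1 to 20 rows; each row is the pose to reach, as a shift and turn from the pose commanded when the call began, along the tool's axes at that moment; what a row does not reach only later rows make up. Full scale, the value 1, is 150 mm for a shift and 30 degrees for a turn. A row lasts 1/8 s, in which the tool goes at most 62.5 mm and 10.7 degrees, less where a joint would pass 70% of its speed; a pose out of reach is approached as far as the arm can. A call with a number of a shift or a turn outside -1 to 1 is refused whole. A call with a gripper value outside its range is refused whole. The fingers move at their own pace and stop on an object; "force" is the grip in N (left out, the last holds). Time passes only in rows, so rows that repeat a pose let the fingers close. It gives the time, the measured TCP pose, the force, the opening and the grip force at its end, in the units of the state.
- manip.get_obs(): the state, without advancing time (a new reading comes with each control period).
- camera(name): name is "side" or "top" or "wrist"; returns a dict with "img" (384x512x3 uint8, red, green, blue), "depth" (384x512 float32, m along the optical axis (not along the pixel's ray), 0 where there is no reading), "vertical_fov" (degrees; the focal length in pixels is half the picture's height over the tangent of half this angle, whatever the lens; pixels are square), "cx", "cy" (the principal point, pixels), "k1" (the pictures are not rectified: a ray, as slopes to the right and down, at radius r is drawn at 1 + k1 r^2 times it, then the intrinsics apply), "R" (3x3) and "t" (3): a world point X has camera coordinates R X + t. Camera axes: x right, y down, z forward; pixel columns grow to the right and rows downward; lengths in m; the calibration is good to about 2 mm. A picture is of the moment at which its call begins.
- ticket.hand_in(): hands the job in; it is judged then, once.
Trained networks look in a picture, given as the dict that the camera call returned (one of the last four; its "shot" number tells which), for a name from the list of things; names that differ only in an ending like _2 or _b are one class to them, and where a whole thing is asked for, a point or a joint stands for the part that bears it (a point fixed in the world has none). Each returns a list of dicts, best first, with "conf" (0 to 1); they miss things now and then, are a little off and sometimes report something else, mostly with a low value. They report only what shows in the picture. A call takes as long as a camera call. They do not tell look-alikes from the thing itself.
- boxes_of(query, picture): "position" ([x, y, z] in m, in world coordinates, good to about 4 mm: the middle of the surface that is visible of it).
- outline_of(query, picture): "region" (384x512 bool, what is visible of it).
The state is a dict: "clock": time; "joint_pos": joint angles; "joint_velocities": joint speeds; "tau": joint torques, N m; "position": TCP position; "ee_rot": TCP orientation; "ft_force": force on the tool from outside, world axes, zero at the start; "torque": the same for the moment, N m; "grip_width": opening from 0.0 (shut) to 1.0 (fully open); "grasp_force": force on a finger pad.
Only numpy, scipy, OpenCV 4.12 (cv2) and the standard library are available. Lean on these libraries where they do the work, as an engineer would, in place of code of your own. Each camera call takes 0.05 s, during which the arm holds its last target. There are 200 camera calls.

## Working session

There is one attempt and no reset: what is moved stays moved. The work goes in short steps, Python scripts to look and compute and a tool call to move; the robot and the scene stay as the last step left them, time stands still between calls to the robot, and variables do not carry over. Pictures are saved under pics/ and viewed, at most 10 in all, crops included, and the job is handed in when it is done.

Besides the shell and the picture viewer there is one more tool, called after "Request:" as a command line: name --pt "numbers of a row" for each row, then --argument value for the rest. carry_out: Moves the arm, as the interface text tells. Its arguments: {"type":"object","properties":{"deltas":{"type":"array","items":{"type":"array","items":{"type":"number"}}},"force":{"type":"number"}},"required":["deltas"]}

```bash
mkdir -p pics; cat > h.py <<'E'
import numpy as np, cv2
from workcell import manip, camera, ticket, boxes_of, outline_of
from scipy.spatial.transform import Rotation as Rn
def K(p):
    f=p["img"].shape[0]/2/np.tan(np.radians(p["vertical_fov"])/2)
    return np.array([[f,0,p["cx"]],[0,f,p["cy"]],[0,0,1.]])
def cloud(p,mask=None):
    d=p["depth"]; m=d>0
    if mask is not None: m&=mask
    v,u=np.nonzero(m)
    n=cv2.undistortPoints(np.c_[u,v].astype(float).reshape(-1,1,2),K(p),np.array([p["k1"],0,0,0,0.]).astype(float)) if 0 else None
    # drawn = s*(1+k1 r^2)
    k=K(p); xd=np.c_[(u-k[0,2])/k[0,0],(v-k[1,2])/k[1,1]]; x=xd.copy()
    for _ in range(15): x=xd/(1+p["k1"]*(x**2).sum(1,keepdims=True))
    z=d[v,u]; c=np.c_[x*z[:,None],z]
    return (c-np.asarray(p["t"]))@np.asarray(p["R"]), np.c_[u,v]
def save(p,n): cv2.imwrite("pics/"+n+".png",p["img"][:,:,::-1])
E
python3 - <<'E'
from h import *
o=manip.get_obs(); print({k:np.round(v,3) for k,v in o.items()})
ims=[]
for c in("top","side"):
    p=camera(c); ims.append(p["img"])
    for q in("scanner","window","trigger_pad","dock","drive_large","label","drive_small","air_duster","brush","screwdriver"):
        print(c,q,[(np.round(b["position"],3).tolist(),round(b["conf"],2)) for b in boxes_of(q,p)])
    np.savez("pics/"+c,**{k:p[k] for k in("depth","vertical_fov","cx","cy","k1","R","t","img")})
    save(p,c+"0")
E
```

```text
{'clock': np.float64(0.0), 'joint_pos': array([ 1.246,  0.333, -0.065,  1.461,  0.022,  1.35 , -0.088]), 'joint_velocities': array([ 0.   ,  0.   ,  0.   , -0.001,  0.001, -0.   , -0.   ]), 'tau': array([ 1.0000e-03, -6.2545e+01,  4.9000e-02, -3.9161e+01,  1.6000e-02,
        1.0000e-02,  0.0000e+00]), 'position': array([ 0.186, -0.596,  0.253]), 'ee_rot': array([ 0.989,  0.15 , -0.   , -0.001]), 'ft_force': array([ 0.016, -0.245, -0.275]), 'torque': array([-0.005,  0.031,  0.02 ]), 'grasp_force': np.float64(0.0), 'grip_width': np.float64(0.997)}
top scanner [([0.532, 0.266, 0.141], 0.63)]
top window [([0.535, 0.267, 0.144], 0.74)]
top trigger_pad [([0.56, 0.239, 0.139], 0.56), ([0.61, -0.0, 0.023], 0.49)]
top dock [([0.56, 0.241, 0.138], 0.72), ([0.508, -0.144, 0.059], 0.6)]
top drive_large [([0.473, -0.154, 0.177], 0.83), ([0.524, -0.151, 0.11], 0.44)]
top label [([0.472, -0.145, 0.176], 0.81), ([0.443, 0.015, 0.015], 0.43)]
top drive_small [([0.524, -0.153, 0.107], 0.7), ([0.646, -0.185, 0.057], 0.64), ([0.376, -0.202, 0.07], 0.49)]
top air_duster [([0.564, -0.447, 0.151], 0.75)]
top brush [([0.441, 0.012, 0.016], 0.84)]
top screwdriver [([0.608, -0.002, 0.023], 0.78), ([0.563, -0.446, 0.154], 0.51)]
side scanner []
side window [([0.544, 0.267, 0.111], 0.93)]
side trigger_pad []
side dock [([0.506, -0.214, 0.059], 0.58), ([0.564, -0.494, 0.109], 0.28)]
side drive_large []
side label [([0.477, -0.201, 0.152], 0.84)]
side drive_small [([0.377, -0.206, 0.04], 0.96), ([0.651, -0.192, 0.041], 0.93), ([0.526, -0.171, 0.088], 0.57)]
side air_duster []
side brush [([0.424, 0.02, 0.018], 0.9)]
side screwdriver [([0.608, -0.02, 0.017], 0.77)]
```

View pics/top0.png

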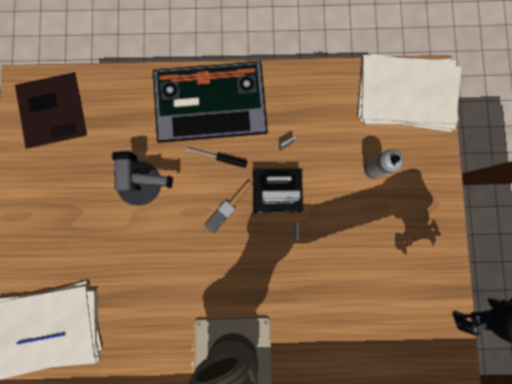

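View pics/side0.png

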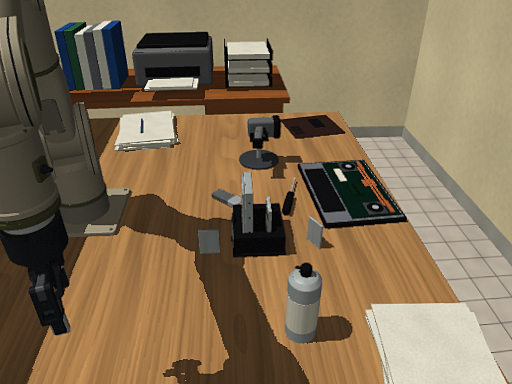

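```bash
python3 - <<'E'
from h import *
p=dict(np.load("pics/top.npz")); X,uv=cloud(p)
def rect(n,m):
    P=X[m][:,:2]*1000; r=cv2.minAreaRect(P.astype(np.float32)); print(n,m.sum(),np.round(r[0],1),np.round(r[1],1),round(r[2],1),"z",np.round(np.percentile(X[m][:,2],[5,50,95]),3))
near=lambda x,y,r:np.hypot(X[:,0]-x,X[:,1]-y)<r
z=X[:,2]
rect("large",near(.473,-.154,.075)&(z>.165)&(z<.19))
rect("small",near(.524,-.153,.06)&(z>.095)&(z<.125))
rect("dock",near(.508,-.144,.13)&(z>.052)&(z<.066))
rect("head",near(.54,.26,.2)&(z>.152)&(z<.18))
rect("handle",near(.54,.26,.2)&(z>.139)&(z<.149))
rect("trig",near(.54,.26,.2)&(z>.132)&(z<.1415))
rect("foot",near(.54,.26,.2)&(z>.004)&(z<.03))
c=p["R"].T@-p["t"]; print("cam",c)
print("h",np.histogram(z[near(.54,.26,.2)],bins=np.arange(0,.2,.01)))
E
```

```text
large 369 [ 476.7 -151.3] [100.6  24.7] 88.7 z [0.171 0.175 0.178]
small 98 [ 532.1 -151.7] [70.2  9.3] 88.9 z [0.104 0.109 0.112]
dock 1359 [ 485.8 -152. ] [149.  165.3] 88.6 z [0.056 0.059 0.063]
head 658 [558.7 292. ] [ 54.1 110.2] 89.5 z [0.154 0.16  0.165]
handle 425 [534.9 220.4] [132.6 112.2] 72.1 z [0.14  0.144 0.147]
trig 192 [548.5 214. ] [121.6 109.5] 82.3 z [0.133 0.139 0.141]
foot 1398 [543.6 252.1] [383.2 372.6] 6.2 z [0.005 0.013 0.02 ]
cam [ 0.39909735 -0.06929708  1.11294016]
h (array([3448,  937,   83,    0,    0,    0,    0,    0,    0,   11,   16,
         45,   68,  148,  411,  352,  322,    0,    0]), array([0.  , 0.01, 0.02, 0.03, 0.04, 0.05, 0.06, 0.07, 0.08, 0.09, 0.1 ,
       0.11, 0.12, 0.13, 0.14, 0.15, 0.16, 0.17, 0.18, 0.19]))
```

The top view shows the scanner near (130,180), with its handle pointing image-right (world −y) and its nose toward image-up (+x). The dock is at (278,190), with the large drive on the robot side and the small drive in the far slot. The side view shows two loose look-alike small disks at (208,240) and (315,232). The scanner yaw is about 180°, so squeeze_mid is near (0.539, 0.240) and the window near (0.614, 0.292). I'll start moving.

Request:
carry_out --pt "0.87 -0.57 -0.33 -1 1" --pt "0.87 -0.57 -0.33 -1 1" --pt "0.87 -0.57 -0.33 -1 1" --pt "0.87 -0.57 -0.33 -1 1" --force 30

```text
clock: 1.6
position: [0.2879, -0.4743, 0.3045]
ee_rot: [0.915, 0.404, 0.001, 0.001]
ft_force: [0.2, -0.1, -0.2]
grip_width: 0.996
grasp_force: 0.0
```

Request:
carry_out --pt "0.95 -0.15 -0.1 -1 1" --pt "0.95 -0.15 -0.1 -1 1" --pt "0.95 -0.15 -0.1 -1 1" --pt "0.95 -0.15 -0.1 -1 1"

```text
clock: 2.1
position: [0.3654, -0.3561, 0.3179]
ee_rot: [0.781, 0.625, -0.0, 0.0]
ft_force: [-0.3, -1.2, -0.4]
grip_width: 0.995
grasp_force: 0.0
```

Request:
carry_out --pt "0.95 0.3 0 -0.1 1" --pt "0.95 0.3 0 -0.1 1" --pt "0.95 0.3 0 -0.1 1" --pt "0.95 0.3 0 -0.1 1"

```text
clock: 2.6
position: [0.4405, -0.2275, 0.3175]
ee_rot: [0.765, 0.644, -0.0, -0.0]
ft_force: [0.8, -1.2, 0.4]
grip_width: 0.999
grasp_force: 0.0
```

```bash
python3 - <<'E'
from h import *
p=camera("wrist"); s=dict(np.load("pics/side.npz"))
print("cam",np.asarray(p["R"]).T@-np.asarray(p["t"]), np.asarray(p["R"])[2])
a=cv2.resize(s["img"][160:270,190:340],None,fx=2.6,fy=2.6,interpolation=cv2.INTER_CUBIC)
b=p["img"]; 
h=max(a.shape[0],b.shape[0]); im=np.zeros((h,a.shape[1]+400,3),np.uint8); im[:a.shape[0],:a.shape[1]]=a
b=cv2.resize(b,(400,300)); im[:300,a.shape[1]:]=b
cv2.imwrite("pics/c1.png",im[:,:,::-1]); print(manip.get_obs()["position"])
E
```

```text
cam [ 0.45448047 -0.1487133   0.43901399] [-0.05333149 -0.30737058 -0.95009425]
[ 0.43972752 -0.22893922  0.31743308]
```

View pics/c1.png

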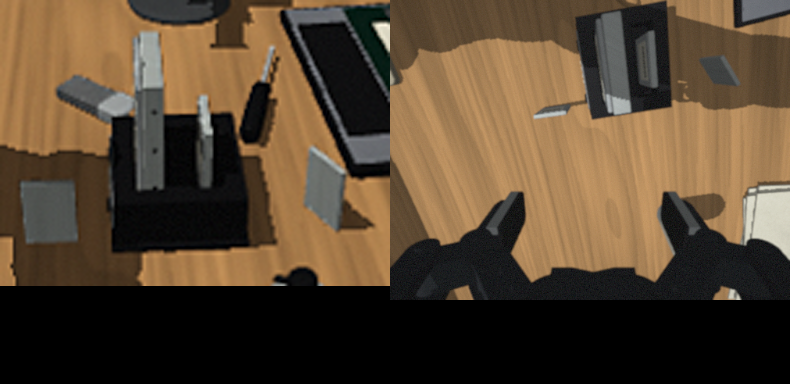

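Request:
carry_out --pt "1 0.05 0 0 1" --pt "1 0.05 0 0 1" --pt "1 0.05 0 0 1"

```text
clock: 3.02
position: [0.4732, -0.0798, 0.3179]
ee_rot: [0.765, 0.644, 0.0, 0.0]
ft_force: [0.5, -1.1, 0.8]
grip_width: 0.999
grasp_force: 0.0
```

Request:
carry_out --pt "1 0.06 0 0 1" --pt "1 0.06 0 0 1" --pt "1 0.06 0 0 1" --pt "1 0.06 0 0 1"

```text
clock: 3.52
position: [0.5077, 0.0651, 0.3174]
ee_rot: [0.765, 0.644, -0.0, -0.0]
ft_force: [0.5, -1.2, -0.5]
grip_width: 1.002
grasp_force: 0.0
```

```bash
python3 - <<'E'
from h import *
p=camera("wrist"); save(p,"w2")
for q in("scanner","trigger_pad","trigger_blade","window"):
    print(q,[(np.round(b["position"],3).tolist(),round(b["conf"],2)) for b in boxes_of(q,p)])
X,uv=cloud(p); z=X[:,2]
near=(abs(X[:,0]-.55)<.12)&(abs(X[:,1]-.25)<.13)
def rect(n,m):
    m=m&near; P=X[m][:,:2]*1000; r=cv2.minAreaRect(P.astype(np.float32)); print(n,m.sum(),np.round(r[0],1),np.round(r[1],1),round(r[2],1))
rect("head",(z>.15))
for y0 in np.arange(.15,.27,.01):
    m=near&(z>.112)&(z<.15)&(abs(X[:,1]-y0)<.003)
    t=m&(z>.141)
    if m.sum(): print(round(y0,3),np.round([X[m,0].min(),X[m,0].max()],4),np.round(np.r_[X[t,0].min(),X[t,0].max()],4) if t.sum() else "")
print(manip.get_obs()["position"])
E
```

```text
scanner [([0.524, 0.196, 0.14], 0.6)]
trigger_pad []
trigger_blade []
window [([0.528, 0.193, 0.145], 0.84)]
head 0 [0. 0.] [0. 0.] 0.0
0.16 [0.5111 0.5441] [0.5111 0.5441]
0.17 [0.5111 0.5425] [0.5111 0.5413]
0.18 [0.5155 0.544 ] [0.5157 0.5434]
0.19 [0.5168 0.545 ] [0.5174 0.545 ]
0.2 [0.5183 0.5465] [0.5185 0.5465]
0.21 [0.5195 0.5477] [0.5208 0.5466]
0.22 [0.5213 0.5213] 
[0.50736707 0.06346026 0.31767951]
```

View pics/w2.png

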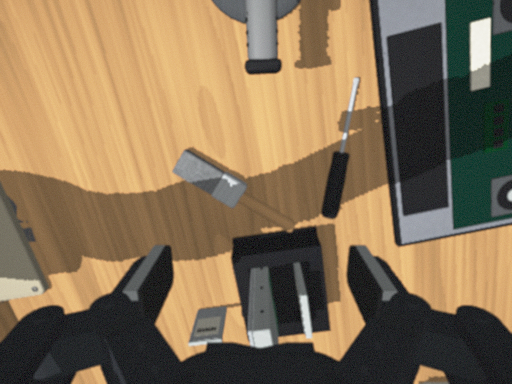

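The view shows the handle end at (262,65), with the handle running up. The dock, with both drives, is at (280,290).

Request:
carry_out --pt "1 0.05 0 0 1" --pt "1 0.05 0 0 1" --pt "1 0.05 0 0 1" --pt "1 0.05 0 0 1"

```text
clock: 4.28
position: [0.5398, 0.2133, 0.3174]
ee_rot: [0.764, 0.645, -0.0, -0.001]
ft_force: [0.1, -0.3, -0.6]
grip_width: 1.0
grasp_force: 0.0
```

```bash
python3 - <<'E'
from h import *
p=camera("wrist"); save(p,"w3")
for q in("trigger_pad","window"):
    print(q,[(np.round(b["position"],3).tolist(),round(b["conf"],2)) for b in boxes_of(q,p)])
X,uv=cloud(p); z=X[:,2]
near=(abs(X[:,0]-.55)<.12)&(abs(X[:,1]-.25)<.13)
m=near&(z>.15)&(X[:,1]>.24); P=X[m][:,:2]*1000; r=cv2.minAreaRect(P.astype(np.float32)); print("head",m.sum(),np.round(r[0],1),np.round(r[1],1),round(r[2],1),P.min(0),P.max(0),z[m].max())
for y0 in np.arange(.16,.35,.01):
    m=near&(z>.112)&(z<.18)&(abs(X[:,1]-y0)<.003)
    t=m&(z>.142)
    if m.sum(): print(round(y0,3),np.round([X[m,0].min(),X[m,0].max()],4),np.round(np.r_[X[t,0].min(),X[t,0].max()],4) if t.sum() else "")
o=manip.get_obs();print(o["position"],o["ee_rot"])
E
```

```text
trigger_pad [([0.561, 0.245, 0.136], 0.59)]
window [([0.545, 0.285, 0.154], 0.95)]
head 6799 [559.5 288.7] [112.8  53.5] 2.3 [502.71945938 263.45507355] [616.17114142 317.14757104] 0.1679745072982041
0.16 [0.5113 0.5445] [0.5113 0.5445]
0.17 [0.5115 0.5433] [0.5122 0.5433]
0.18 [0.5159 0.5445] [0.517  0.5426]
0.19 [0.5177 0.5453] [0.5178 0.545 ]
0.2 [0.5184 0.5469] [0.5197 0.5464]
0.21 [0.5197 0.5475] [0.521  0.5463]
0.22 [0.5212 0.5655] [0.5224 0.5479]
0.23 [0.5221 0.5657] [0.5243 0.5486]
0.24 [0.5239 0.5646] [0.5253 0.5502]
0.25 [0.5249 0.5631] [0.5272 0.5518]
0.26 [0.5093 0.5619] [0.5279 0.5555]
0.27 [0.5054 0.6146] [0.5054 0.6146]
0.28 [0.5039 0.6162] [0.5039 0.6162]
0.29 [0.5033 0.6156] [0.5033 0.6156]
0.3 [0.5027 0.6155] [0.5027 0.6155]
0.31 [0.5073 0.6146] [0.5073 0.6146]
0.32 [0.5107 0.6016] [0.6016 0.6016]
[0.54033663 0.21032587 0.31770532] [ 7.65218405e-01  6.43770537e-01 -3.11701663e-04  4.38350932e-04]
```

View pics/w3.png

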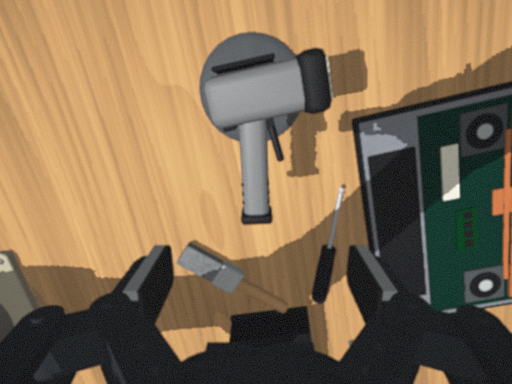

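The close view shows the head at (260,90) with its nose toward +x at (318,80), and the trigger at (276,140) on the +x side. The fit gives scanner yaw ≈182°, squeeze_mid ≈(0.542, 0.237) and window ≈(0.616, 0.2915).

Request:
carry_out --pt "0.18 -0.02 0.2 -0.07 0.5" --pt "0.18 -0.02 0.5 -0.07 0.5" --pt "0.18 -0.02 0.75 -0.07 0.5" --pt "0.18 -0.02 0.75 -0.07 0.5" --pt "0.18 -0.02 0.75 -0.07 0.5"

```text
clock: 5.05
position: [0.5424, 0.2388, 0.2071]
ee_rot: [0.753, 0.658, 0.001, 0.001]
ft_force: [0.6, -1.1, 0.7]
grip_width: 0.752
grasp_force: 0.0
```

```bash
python3 - <<'E'
from h import *
o=manip.get_obs();R=Rn.from_quat(o["ee_rot"]).as_matrix(); t=np.array([.5418,.237,.132])
print(o["position"],o["grip_width"],R[:,1],(R.T@(t-o["position"]))/.15)
E
```

```text
[0.54236221 0.23879303 0.20714662] 0.7523229022890026 [ 0.99099228 -0.1339054   0.00191043] [-0.01266284 -0.00307072  0.50096464]
```

Request:
carry_out --pt "-0.01 0 0.2 0 0.5" --pt "-0.01 0 0.4 0 0.5" --pt "-0.01 0 0.5 0 0.5" --pt "-0.01 0 0.5 0 0.5" --pt "-0.01 0 0.5 0 0.5"

```text
clock: 5.68
position: [0.542, 0.2383, 0.1319]
ee_rot: [0.752, 0.659, 0.001, 0.0]
ft_force: [-0.6, 0.5, 0.6]
grip_width: 0.749
grasp_force: 0.0
```

Request:
carry_out --pt "0 0 0 0 -1" --pt "0 0 0 0 -1" --pt "0 0 0 0 -1" --pt "0 0 0 0 -1" --pt "0 0 0 0 -1" --pt "0 0 0 0 -1" --pt "0 0 0 0 -1" --pt "0 0 0 0 -1" --force 30

```text
clock: 6.68
position: [0.5407, 0.2382, 0.1316]
ee_rot: [0.752, 0.659, -0.0, 0.0]
ft_force: [-8.2, -2.9, 11.4]
grip_width: 0.396
grasp_force: 35.7
```

The opening is 34 mm, so the trigger is fully in. Now I'll release it.

Request:
carry_out --pt "0 0 0 0 0.5" --pt "0 0 0 0 0.5" --pt "0 0 0 0 0.5" --pt "0 0 0 0 0.5" --pt "0 0 0 0 0.5"

```text
clock: 7.3
position: [0.5412, 0.2379, 0.1302]
ee_rot: [0.752, 0.659, -0.0, -0.0]
ft_force: [-0.4, 0.6, 0.6]
grip_width: 0.752
grasp_force: 0.0
```

Request:
carry_out --pt "0 0 -0.3 0 0.5" --pt "0 0 -0.6 0 0.5" --pt "0 0 -1 0 0.5" --pt "0 0 -1 0 0.5"

```text
clock: 7.8
position: [0.5426, 0.2394, 0.2851]
ee_rot: [0.752, 0.659, 0.004, 0.001]
ft_force: [0.3, -0.6, -0.4]
grip_width: 0.749
grasp_force: 0.0
```

```bash
python3 - <<'E'
from h import *
p=camera("wrist"); save(p,"w4"); 
for c in("top","side"):
    q=camera(c); m=q["img"]; print(c)
    if c=="top": t=m[140:215,100:185]
a=cv2.resize(p["img"],(400,300)); b=cv2.resize(t,(400,300))
cv2.imwrite("pics/c4.png",np.hstack([a,b])[:,:,::-1])
o=manip.get_obs();R=Rn.from_quat(o["ee_rot"]).as_matrix(); print(o["position"],R[:,0],R[:,1])
E
```

```text
top
side
[0.5410783  0.23761477 0.2794686 ] [ 1.32501273e-01  9.91182551e-01 -7.49928158e-04] [ 9.91182567e-01 -1.32501756e-01 -6.35014103e-04]
```

View pics/c4.png

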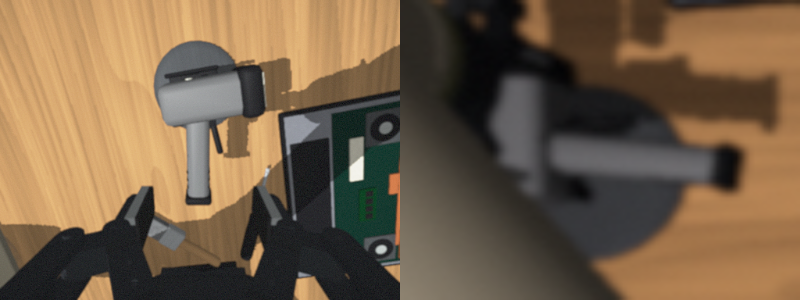

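The wrist view shows the released trigger standing off the handle at (215,135). On to the drive.

Request:
carry_out --pt "-1 -0.1 -0.2 -0.21 0.5" --pt "-1 -0.1 -0.2 -0.21 0.5" --pt "-1 -0.1 -0.2 -0.21 0.5"

```text
clock: 8.32
position: [0.5059, 0.0874, 0.3093]
ee_rot: [0.717, 0.698, -0.001, -0.0]
ft_force: [0.6, -0.2, 0.2]
grip_width: 0.754
grasp_force: 0.0
```

Request:
carry_out --pt "-1 -0.2 0 0 0.5" --pt "-1 -0.2 0 0 0.5" --pt "-1 -0.2 0 0 0.5"

```text
clock: 8.7
position: [0.4715, -0.0621, 0.3089]
ee_rot: [0.717, 0.697, -0.001, -0.001]
ft_force: [0.0, 0.2, 0.1]
grip_width: 0.751
grasp_force: 0.0
```

Request:
carry_out --pt "-1 -0.4 0 0 0.5" --pt "-1 -0.4 0 0 0.5" --pt "-1 -0.4 0 0 0.5" --pt "-1 -0.4 0 0 0.5"

```text
clock: 9.2
position: [0.4078, -0.2094, 0.3088]
ee_rot: [0.717, 0.697, -0.0, -0.001]
ft_force: [0.9, 1.7, -0.1]
grip_width: 0.75
grasp_force: 0.0
```

```bash
python3 - <<'E'
from h import *
p=camera("wrist"); X,uv=cloud(p); z=X[:,2]
o=manip.get_obs();R=Rn.from_quat(o["ee_rot"]).as_matrix(); print(o["position"],R[:,1])
m=(abs(X[:,0]-.477)<.03)&(abs(X[:,1]+.151)<.075)
t=m&(z>.168)&(z<.19)
r=cv2.minAreaRect((X[t][:,:2]*1000).astype(np.float32)); print(t.sum(),r,np.percentile(z[t],[5,50,95]))
f=m&(z>.07)&(z<.165); C=p["img"][uv[f][:,1],uv[f][:,0]]
for zz in np.arange(.07,.165,.015):
  for side,s in(("-x",X[f,0]<.47),("+x",X[f,0]>.485)):
    k=s&(abs(X[f,2]-zz)<.007); print(round(zz,3),side,k.sum(),C[k].mean(0).round() if k.sum() else "")
D=(X[:,0]>.42)&(X[:,0]<.59)&(abs(X[:,1]+.15)<.1)
v,u=uv[D][:,1],uv[D][:,0]; c=p["img"][max(v.min()-15,0):v.max()+15,max(u.min()-15,0):u.max()+15]
s=min(780/c.shape[1],580/c.shape[0]); cv2.imwrite("pics/c5.png",cv2.resize(c,None,fx=s,fy=s)[:,:,::-1])
E
```

```text
[ 0.40880284 -0.20739654  0.30902078] [ 0.99967161 -0.02555901 -0.001848  ]
4274 ((476.9024963378906, -149.6142578125), (101.39554595947266, 27.179418563842773), 89.219970703125) [0.17234465 0.17747853 0.17894179]
0.07 -x 79 [115. 114. 106.]
0.07 +x 0 
0.085 -x 170 [111. 110. 103.]
0.085 +x 0 
0.1 -x 190 [89. 89. 83.]
0.1 +x 0 
0.115 -x 235 [100.  99.  93.]
0.115 +x 0 
0.13 -x 257 [91. 92. 90.]
0.13 +x 0 
0.145 -x 306 [78. 80. 80.]
0.145 +x 0 
0.16 -x 312 [78. 80. 81.]
0.16 +x 0
```

View pics/c5.png

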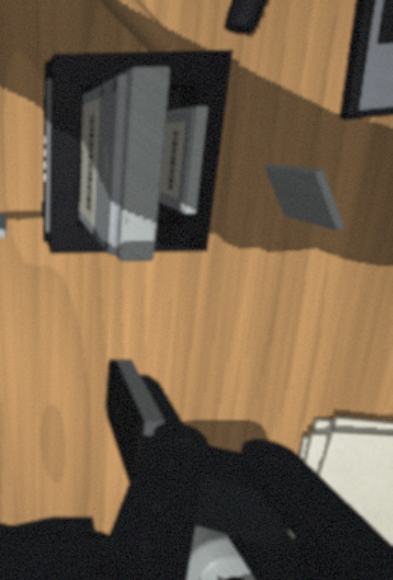

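The view shows the drive at (125,160), with its white label on the −x face towards the dock's buttons at (45,150). No half turn is needed. The drive centre is (0.477, −0.150), yaw ≈ −1°.

Request:
carry_out --pt "0.39 0.44 0 -0.02 0.5" --pt "0.39 0.44 0 -0.02 0.5" --pt "0.39 0.44 0.3 -0.02 0.5" --pt "0.39 0.44 0.5 -0.02 0.5" --pt "0.39 0.44 0.5 -0.02 0.5"

```text
clock: 9.88
position: [0.476, -0.148, 0.2331]
ee_rot: [0.711, 0.703, -0.001, -0.002]
ft_force: [0.0, 0.5, 1.0]
grip_width: 0.749
grasp_force: 0.0
```

```bash
python3 - <<'E'
from h import *
o=manip.get_obs();R=Rn.from_quat(o["ee_rot"]).as_matrix(); t=np.array([.477,-.150,.159])
print(o["position"],o["grip_width"],R[:,1],(R.T@(t-o["position"]))/.15)
E
```

```text
[ 0.47600055 -0.1480095   0.23308894] 0.7490039518714919 [ 0.99993893 -0.0101968  -0.00426214] [-0.01430494  0.00890307  0.4938621 ]
```

Request:
carry_out --pt "-0.01 0.01 0.2 0 0.5" --pt "-0.01 0.01 0.4 0 0.5" --pt "-0.01 0.01 0.49 0 0.5" --pt "-0.01 0.01 0.49 0 0.5" --pt "-0.01 0.01 0.49 0 0.5"

```text
clock: 10.5
position: [0.4793, -0.1512, 0.1632]
ee_rot: [0.711, 0.703, 0.0, 0.001]
ft_force: [-0.3, 0.2, -0.3]
grip_width: 0.75
grasp_force: 0.0
```

Request:
carry_out --pt "0 0 0 0 -1" --pt "0 0 0 0 -1" --pt "0 0 0 0 -1" --pt "0 0 0 0 -1" --pt "0 0 0 0 -1" --pt "0 0 0 0 -1" --pt "0 0 0 0 -1" --pt "0 0 0 0 -1" --force 80

```text
clock: 11.5
position: [0.4785, -0.1514, 0.1625]
ee_rot: [0.712, 0.703, -0.0, 0.0]
ft_force: [-3.9, 0.7, 6.4]
grip_width: 0.293
grasp_force: 79.1
```

Request:
carry_out --pt "0 0 -0.05 0 -1" --pt "0 0 -0.12 0 -1" --pt "0 0 -0.2 0 -1" --pt "0 0 -0.3 0 -1" --pt "0 0 -0.45 0 -1" --pt "0 0 -0.65 0 -1" --pt "0 0 -0.85 0 -1" --pt "0 0 -1 0 -1" --pt "0 0 -1 0 -1"

```text
clock: 12.62
position: [0.4793, -0.1512, 0.3139]
ee_rot: [0.711, 0.703, 0.001, 0.002]
ft_force: [-0.2, -0.5, -5.6]
grip_width: 0.295
grasp_force: 79.1
```

```bash
python3 - <<'E'
from h import *
o=manip.get_obs();R=Rn.from_quat(o["ee_rot"]).as_matrix()
print(o["position"],o["ft_force"],R[:,0],R[:,1])
p=camera("side"); 
for q in("label","drive_small"): print(q,[(np.round(b["position"],3).tolist(),round(b["conf"],2)) for b in boxes_of(q,p)])
E
```

```text
[ 0.47930299 -0.15120762  0.3138619 ] [-0.20929234 -0.52067998 -5.6389086 ] [ 0.01218783  0.99992458 -0.0015139 ] [ 0.99992023 -0.01218273  0.00333361]
label [([0.477, -0.204, 0.284], 0.7)]
drive_small [([0.527, -0.171, 0.088], 0.77), ([0.377, -0.208, 0.041], 0.7), ([0.651, -0.194, 0.043], 0.67)]
```

Request:
carry_out --pt "0.4 0.3 0 0 -1" --pt "0.75 0.55 0 0 -1" --pt "1 0.7 0 0 -1" --pt "1 0.7 0 0 -1"

```text
clock: 13.28
position: [0.5859, 0.0035, 0.31]
ee_rot: [0.709, 0.706, 0.001, -0.002]
ft_force: [-0.1, -0.7, -5.8]
grip_width: 0.288
grasp_force: 81.7
```

Request:
carry_out --pt "0.3 0.2 0 -0.1 -1" --pt "0.65 0.4 0 -0.1 -1" --pt "1 0.6 0 -0.1 -1" --pt "1 0.6 0 -0.1 -1"

```text
clock: 13.78
position: [0.6764, 0.1527, 0.3083]
ee_rot: [0.69, 0.724, -0.001, -0.003]
ft_force: [-0.9, -0.6, -5.6]
grip_width: 0.297
grasp_force: 83.4
```

```bash
python3 - <<'E'
from h import *
o=manip.get_obs();R=Rn.from_quat(o["ee_rot"]).as_matrix(); t=np.array([.7302,.2945,.2105])
print(o["position"],o["joint_pos"].round(2),R[:,1],(R.T@(t-o["position"]))/.15)
E
```

```text
[0.67644858 0.15272396 0.3083419 ] [ 0.19  0.58 -0.79  1.12  0.4   1.59 -0.46] [ 0.99881935  0.04832543 -0.00495563] [0.92465894 0.40682811 0.65324401]
```

Request:
carry_out --pt "0.3 0.15 0.1 0.02 -1" --pt "0.6 0.3 0.3 0.02 -1" --pt "0.85 0.41 0.5 0.02 -1" --pt "0.92 0.41 0.65 0.02 -1" --pt "0.92 0.41 0.65 0.02 -1" --pt "0.92 0.41 0.65 0.02 -1"

```text
clock: 14.52
position: [0.7341, 0.2845, 0.2158]
ee_rot: [0.697, 0.717, 0.0, 0.001]
ft_force: [0.8, -1.4, -4.3]
grip_width: 0.291
grasp_force: 83.7
```

```bash
python3 - <<'E'
from h import *
o=manip.get_obs();R=Rn.from_quat(o["ee_rot"]).as_matrix(); print(o["position"],R[:,1],o["grip_width"])
P=[];ims=[]
for c in("top","side","wrist"):
    p=camera(c); ims.append(p["img"]); X,uv=cloud(p)
    print(c,[(np.round(b["position"],3).tolist(),round(b["conf"],2)) for b in boxes_of("label",p)],
      [(np.round(b["position"],3).tolist(),round(b["conf"],2)) for b in boxes_of("drive_large",p)])
    m=(abs(X[:,0]-.729)<.035)&(abs(X[:,1]-.2955)<.075)&(X[:,2]>.05)&(X[:,2]<.185)
    if m.sum()>20: print(m.sum(),np.percentile(X[m],[0,2,50,98,100],axis=0).round(4).tolist())
    np.save("pics/cl_"+c,X[m])
a=cv2.resize(ims[1][80:220,200:360],(400,350)); b=cv2.resize(ims[2],(400,350)); cv2.imwrite("pics/c6.png",np.hstack([a,b])[:,:,::-1])
E
```

```text
[0.73407377 0.28450797 0.21576781] [0.9996314  0.02709204 0.00175645] 0.29136656735785305
top [([0.732, 0.244, 0.18], 0.64)] [([0.734, 0.239, 0.18], 0.81)]
140 [[0.723, 0.236, 0.0816], [0.7234, 0.2364, 0.084], [0.7308, 0.2388, 0.1366], [0.7483, 0.2507, 0.1816], [0.7495, 0.2546, 0.1835]]
side [([0.724, 0.234, 0.171], 0.7), ([0.545, 0.262, 0.116], 0.59)] [([0.729, 0.24, 0.164], 0.62)]
346 [[0.7183, 0.2293, 0.0854], [0.719, 0.2317, 0.0901], [0.7262, 0.2405, 0.1406], [0.747, 0.327, 0.1827], [0.7484, 0.3409, 0.1848]]
wrist [([0.738, 0.312, 0.231], 0.87)] [([0.731, 0.309, 0.231], 0.95)]
881 [[0.7197, 0.3342, 0.0857], [0.7206, 0.3352, 0.0878], [0.7325, 0.3389, 0.1518], [0.7442, 0.3397, 0.1836], [0.7459, 0.3399, 0.185]]
```

View pics/c6.png

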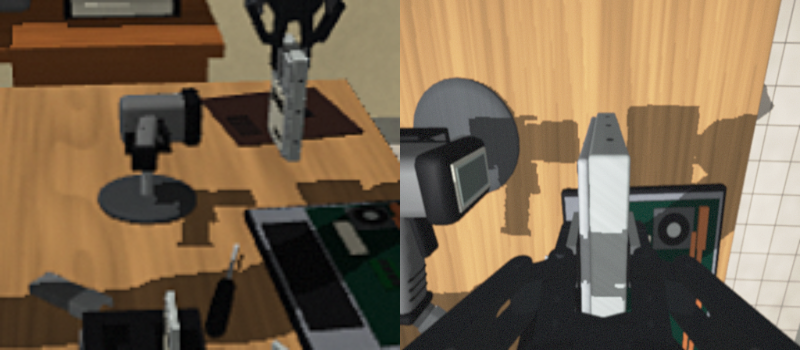

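The side view shows the drive held upright in front of the nose. The wrist view shows the lit window at (470,175) facing the label side. I need to trim by a few mm.

Request:
carry_out --pt "0.06 -0.03 0.03 0 -1" --pt "0.06 -0.03 0.03 0 -1" --pt "0.06 -0.03 0.03 0 -1" --pt "0.06 -0.03 0.03 0 -1"

```text
clock: 15.48
position: [0.7286, 0.2953, 0.2098]
ee_rot: [0.697, 0.717, 0.0, 0.0]
ft_force: [0.5, -0.3, -4.8]
grip_width: 0.289
grasp_force: 83.9
```

```bash
python3 - <<'E'
from h import *
o=manip.get_obs();R=Rn.from_quat(o["ee_rot"]).as_matrix(); print(o["position"],R[:,1],R[:,2],o["grip_width"],o["joint_velocities"].round(3))
p=camera("wrist"); X,uv=cloud(p)
m=(abs(X[:,0]-.729)<.035)&(abs(X[:,1]-.2955)<.075)&(X[:,2]>.205)&(X[:,2]<.24)
print("top",np.percentile(X[m],[2,50,98],axis=0).round(4).tolist(), cv2.minAreaRect((X[m][:,:2]*1000).astype(np.float32)))
m=(abs(X[:,0]-.729)<.035)&(X[:,1]>.30)&(X[:,1]<.37)&(X[:,2]>.06)&(X[:,2]<.18)
for z in(.09,.12,.15,.17):
    k=m&(abs(X[:,2]-z)<.008); print("end",z,np.percentile(X[k],[1,50,99],axis=0).round(4).tolist())
w=(abs(X[:,0]-.616)<.012)&(abs(X[:,1]-.29)<.04)&(X[:,2]>.08)&(X[:,2]<.155)
r,c=uv[w][:,1],uv[w][:,0]; C=p["img"][r,c].astype(int); 
W=X[w]; g=C.sum(1)>330; print("win",w.sum(),g.sum(),np.percentile(W[g],[2,50,98],axis=0).round(4).tolist())
q=W[g]; q=q[abs(q[:,0]-np.median(q[:,0]))<.004]; u,s,vt=np.linalg.svd(q-q.mean(0),full_matrices=False); print("n",vt[2],s)
E
```

```text
[0.72859001 0.29533161 0.20984234] [9.99572861e-01 2.92237644e-02 2.59288550e-04] [ 2.65783386e-04 -2.18360817e-04 -9.99999941e-01] 0.28949841293634726 [ 0.001  0.001 -0.     0.    -0.001 -0.    -0.   ]
top [[0.7016, 0.269, 0.2089], [0.7286, 0.3071, 0.2248], [0.7566, 0.3476, 0.2387]] ((725.42431640625, 303.54510498046875), (70.50558471679688, 79.51390075683594), 31.980701446533203)
end 0.09 [[0.7149, 0.3442, 0.0823], [0.7276, 0.3487, 0.0903], [0.7407, 0.3492, 0.0975]]
end 0.12 [[0.7153, 0.3446, 0.1121], [0.7276, 0.3484, 0.1212], [0.7404, 0.3488, 0.1279]]
end 0.15 [[0.7154, 0.3444, 0.1423], [0.727, 0.3481, 0.1509], [0.7392, 0.3486, 0.1577]]
end 0.17 [[0.7154, 0.3443, 0.1621], [0.7275, 0.348, 0.1707], [0.7393, 0.3484, 0.1779]]
win 2963 223 [[0.6126, 0.2659, 0.1076], [0.6148, 0.3061, 0.1426], [0.6164, 0.3086, 0.1549]]
n [ 0.99944562 -0.013677   -0.03035432] [0.23440621 0.21237484 0.01114578]
```

The drive is upright, with the label face at x≈0.715, which is 10 cm from the window at 0.615. Its centre is at y≈0.296 and the label height is 0.13. Everything is steady, so I'll hand in.

```bash
python3 -c "
from workcell import ticket
print(ticket.hand_in())"
```

```text
the job is handed in; nothing more can be done
None
```

I've handed the job in, at about 15.5 s on the clock: the trigger was squeezed fully in and released, and the large disk is held upright about 10 cm from the scanner window, label facing it and centred to within about 3 mm; no verdict came back.

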